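# Mount a ring transformer on its stud

## Robot

A 6-joint arm with a two-finger parallel gripper is mounted at the origin on the work surface. World frame = base frame: x ahead of the robot, y to its left, z up, the work surface at z = 0. Lengths are in m, angles in rad, forces in N, time in s.
With the tool pointing down it reaches from about 0.25 to 0.775 m from the base axis. Payload 4 kg.
Tool frame: the origin (TCP) lies between the finger pads; the fingertips stand 11 mm ahead of it and the grasp point (between the pads) lies 8 mm behind it; z points along the fingers, y is the direction in which the jaws open and shut (so a half turn about z gives the same grasp; the last joint's range is limited). The gripper opens to 94 mm and grips with 3 to 60 N. Pads are 16 mm wide; open, the fingers measure 119 mm over their backs; the gripper's body (75 mm by 177 mm) begins 78 mm behind the grasp point.
Start: joints at [-1.239, 0.087, 1.371, -0, 1.684, -0.103], TCP at [0.232, -0.499, 0.217] pointing down, gripper open.
Joint ranges: [-3.1, 3.1], [-0.76, 2.03], [0.27, 2.55], [-1.08, 4.22], [0.17, 2.65], [-2.57, 2.57]. Speed limits (rad/s): [2.79, 2.79, 3.14, 3.14, 3.14, 3.14].

## Interface

Orientations are given as [roll, pitch, yaw] about the fixed x, y, z axes, in that order (R = Rz(yaw) Ry(pitch) Rx(roll)).
In Python, from bench import get_obs, cams, ticket gives the robot as it stands. The module is installed in compiled form; this text tells all that it offers.
- The arm moves only by the shell command python3 -m crank 'ROWS'. ROWS is JSON, a list of rows, each an object of numbers: "tx", "ty", "tz": the shift along the tool's x, y, z in cm; "twist": the turn about the tool's z in degrees; "grip": the opening, from 0 (shut) to 1 (fully open). In form: [{"tx": .., "ty": .., "tz": .., "twist": .., "grip": ..}, ...]. A call has 1 to 12 rows; each row shifts and turns the commanded pose from where the row before left it, along the tool's axes as they then stand; what a row does not reach is not made up. A row lasts 1/8 s, in which the tool goes at most 62.5 mm and 10.7 degrees, less where a joint would pass 70% of its speed; a pose out of reach is approached as far as the arm can. A call is refused whole if a number of a shift passes 6.25 or a number of a turn 10.7, either way. A call with a gripper value outside its range is refused whole. The fingers move at their own pace and stop on an object; the grip force is fixed at half the most. Time passes only in rows, so rows that do not move let the fingers close. It gives the time, the measured TCP pose, the force and the opening at its end, in the units of the state.
- get_obs(): the state, without advancing time (a new reading comes with each control period).
- cams.snapshot(name): name is "scene" or "top" or "wrist"; returns a dict with "frame" (480x640x3 uint8, red, green, blue), "intrinsics" (3x3 intrinsics, pixels), "R" (3x3) and "t" (3): a world point X has camera coordinates R X + t; the wrist camera has in their place "hand_eye" (4x4, takes a point from camera to tool coordinates, whose origin is the TCP and whose axes are the flange's). Camera axes: x right, y down, z forward; pixel columns grow to the right and rows downward; lengths in m; the calibration is good to about 2 mm. A picture is of the moment at which its call begins: read the wrist's pose just before it. There is no depth.
- ticket.close_job(): hands the job in, once; it reports no verdict.
Trained networks look in a picture, given as the dict that the camera call returned (one of the last four; its "shot" number tells which), for a name from the list of things; names that differ only in an ending like _2 or _b are one class to them, and where a whole thing is asked for, a point or a joint stands for the part that bears it (a point fixed in the world has none). Each returns a list of dicts, best first, with "conf" (0 to 1); they miss things now and then, are a little off and sometimes report something else, mostly with a low value. They report only what shows in the picture. A call takes as long as a camera call. They do not tell look-alikes from the thing itself.
- cams.outline_of(picture, query): "region" (480x640 bool, what is visible of it) and "centre" ([column, row] in pixels, amid what is visible of it).
The state is a dict: "time": time; "joint_positions": joint angles; "qvel": joint speeds; "joint_torque": joint torques, N m; "tool_pos": TCP position; "ee_rot": TCP orientation; "wrist_force": force on the tool from outside, world axes, zero at the start; "wrist_torque": the same for the moment, N m; "width": finger opening in m.
Only numpy, scipy, OpenCV 4.12 (cv2) and the standard library are available. Lean on these libraries where they do the work, as an engineer would, in place of code of your own. Each camera call takes 0.05 s, during which the arm holds its last target.

## Task

On this electronics bench, mount the large copper-wound ring transformer on the aluminium mounting plate: lower it over the upright stud until it lies flat on the plate, then set the flanged metal sleeve over the same stud, flange down, so that it stands upright on top of the transformer. The transformer must go on first, and neither part may be dropped into place. The smaller ring coil and the plain tube without a flange are not wanted.

Things in the scene. Friction and masses are not known exactly. Their poses are not given: they have to be found in the camera images.
- stud_foot (a point): Fixed aluminium plate, 190 x 160 x 5 mm, lying on the bench, with one upright steel stud, 8 mm in diameter, 60 mm tall above the plate. Point: on the stud's axis at its foot, on the plate's upper face (5 mm above the bench); z up, x towards a black terminal strip and lip along one edge (21 mm above the bench, 92 mm from the stud). The rest of the plate is bare.
- transformer_mid (a point): The ring transformer: copper-wound ring lying flat on the bench, outside diameter 60 mm, 28 mm hole right through, 34 mm high, about 0.4 kg, loose. Point: on its axis, half-way up (17 mm above its underside); z is its axis, up. The larger of two copper-wound rings (the other is 42 mm across, 20 mm high).
- clamp_mid (a point): The flanged sleeve: aluminium tube, 38 mm outside diameter, with a round flange (56 mm across, 4 mm thick) at its foot; 26 mm hole right through; 52 mm high in all, 0.09 kg, loose, standing on its flange. Too wide to enter the transformer's hole. Point: on its axis, half-way up (26 mm above its underside); z up. Not the plain 32 mm tube, 45 mm high, without flange.
Not all that is in view belongs to the job. What is shaped like the part that bears transformer_mid but blue or turquoise is not meant.

How it is judged:
On the way:
1. the transformer lies flat on the plate with the stud through its hole (horizontal distance between transformer_mid and stud_foot below 0.014 m and z of transformer_mid in the frame of stud_foot between 0.011 and 0.023 m and angle between transformer_mid's own z axis and vertical below 0.18 rad), for 0.2 s.
At the end, for the whole second after the job is handed in: Transformer flat on the plate around the stud, sleeve standing flange down on top of it around the same stud: each centre within 14 mm of the stud axis, each height within 6 mm of fully seated, each axis within 10 degrees of vertical, both at rest (all of step 1 and horizontal distance between clamp_mid and stud_foot below 0.014 m and z of clamp_mid in the frame of stud_foot between 0.054 and 0.066 m and angle between clamp_mid's own z axis and vertical below 0.18 rad and linear speed of each of transformer, clamp below 0.02 m/s); the robot touches nothing.
It fails at once if the transformer is dropped onto the stud (it falls freely for about 2 cm or more, reaching 0.65 m/s) (horizontal distance between transformer_mid and stud_foot below 0.03 m and z of transformer_mid in the frame of stud_foot below 0.078 m and linear speed of transformer above 0.65 m/s).
It fails at once if the sleeve is dropped onto the stud (it falls freely for about 2 cm or more, reaching 0.65 m/s) (horizontal distance between clamp_mid and stud_foot below 0.03 m and z of clamp_mid in the frame of stud_foot below 0.09 m and linear speed of clamp above 0.65 m/s).
It also fails if it takes over 61 s, if anything falls off the work surface, if the arm or the gripper's body presses on something with over 40 N, if the wrist force passes 120 N, or if a joint passes its speed limit or range.

## Working session

There is one attempt and no reset: what is moved stays moved. The work goes in short steps, Python scripts to look and compute and a shell command to move; the robot and the scene stay as the last step left them, time stands still between calls to the robot, and variables do not carry over. Pictures are saved under pics/ and viewed, and the job is handed in when it is done.

```bash
mkdir -p pics
cat > h.py <<'E'
import numpy as np,cv2
from bench import get_obs,cams,ticket
from scipy.spatial.transform import Rotation as Ro
def save(p,n): cv2.imwrite('pics/'+n,p['frame'][:,:,::-1])
def campose(p,o=None):
    if 'R' in p and p['R'] is not None: return np.array(p['R']),np.array(p['t'])
    H=np.array(p['hand_eye']);T=np.eye(4)
    r=np.array(o['ee_rot']);T[:3,:3]=Ro.from_euler('xyz',r).as_matrix() if r.size==3 else r
    T[:3,3]=o['tool_pos'];W=np.linalg.inv(T@H);return W[:3,:3],W[:3,3]
def onz(p,uv,z,o=None):
    R,t=campose(p,o);K=np.array(p['intrinsics']);d=R.T@np.linalg.solve(K,[uv[0],uv[1],1]);c=-R.T@t
    return c+d*(z-c[2])/d[2]
def proj(p,X,o=None):
    R,t=campose(p,o);q=np.array(p['intrinsics'])@(R@np.array(X)+t);return q[:2]/q[2]
E
python3 - <<'E'
from h import *
o=get_obs();print(o)
for n in ['scene','top']:
    p=cams.snapshot(n);save(p,n+'1.png');print(n,p['shot'],-np.array(p['R']).T@p['t'],p['R'],p['intrinsics'])
    for q in ['stud_foot','transformer_mid','clamp_mid']:
        for r in cams.outline_of(p,q):
            ys,xs=np.where(r['region']);print(q,round(r['conf'],2),r['centre'],xs.min(),xs.max(),ys.min(),ys.max(),onz(p,r['centre'],{'s':.005,'t':.034,'c':.052}[q[0]]).round(3))
E
```

```text
{'time': 0.0, 'joint_positions': array([-1.23913213e+00,  8.79639338e-02,  1.37223535e+00, -2.18142822e-06,
        1.68360771e+00, -1.03072645e-01]), 'qvel': array([ 0.00146241, -0.00182445, -0.00026402,  0.00155549,  0.00024979,
        0.00046349]), 'joint_torque': array([-2.01623494e-03, -3.40183425e+01, -3.02433980e+01,  7.16252206e-02,
        3.31354339e-02, -1.85465296e-04]), 'tool_pos': array([ 0.23148186, -0.49833777,  0.21530887]), 'ee_rot': array([-3.13938984e+00, -2.25677855e-04,  4.34736350e-01]), 'wrist_force': array([ 0.61375877, -0.15082115, -0.29003488]), 'wrist_torque': array([-0.02251802, -0.00634218,  0.07197844]), 'width': 0.09416596194330894}
scene 1 [1.42662152 0.06722792 0.74260999] [[-0.10314139  0.99440488  0.02282082]
 [ 0.58989368  0.07962554 -0.80354541]
 [-0.8008666  -0.06941693 -0.59480584]] [[584.37058709   0.         318.83663929]
 [  0.         584.37058709 243.7727206 ]
 [  0.           0.           1.        ]]
stud_foot 0.75 [284.2, 284.9] 227 340 247 327 [ 0.575 -0.071  0.005]
stud_foot 0.26 [195.7, 235.5] 179 210 221 249 [ 0.439 -0.284  0.005]

[... 176 characters left out ...]
6, 214.7] 221 249 202 228 [ 0.391 -0.208  0.034]
clamp_mid 0.79 [469.2, 303.3] 454 483 281 317 [0.637 0.268 0.052]
top 2 [ 0.40283164 -0.02639813  1.31007134] [[ 0.00638147 -0.99997784 -0.00189496]
 [-0.99716546 -0.00622143 -0.07498222]
 [ 0.07496877  0.00236808 -0.99718307]] [[572.24263263   0.         320.95644559]
 [  0.         572.24263263 235.01756427]
 [  0.           0.           1.        ]]
transformer_mid 0.83 [468.3, 303.0] 450 478 291 318 [ 0.35  -0.351  0.034]
transformer_mid 0.69 [411.5, 301.2] 389 417 282 309 [ 0.353 -0.225  0.034]
transformer_mid 0.68 [188.2, 194.6] 174 199 184 208 [0.588 0.276 0.034]
transformer_mid 0.63 [425.6, 254.7] 419 446 244 271 [ 0.456 -0.257  0.034]
```

View pics/scene1.png

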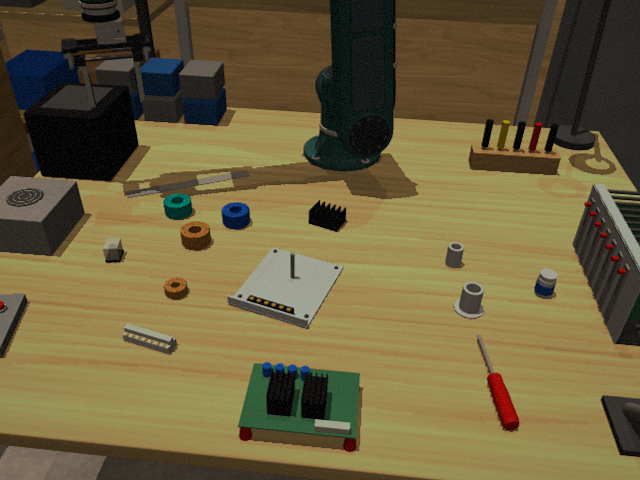

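View pics/top1.png

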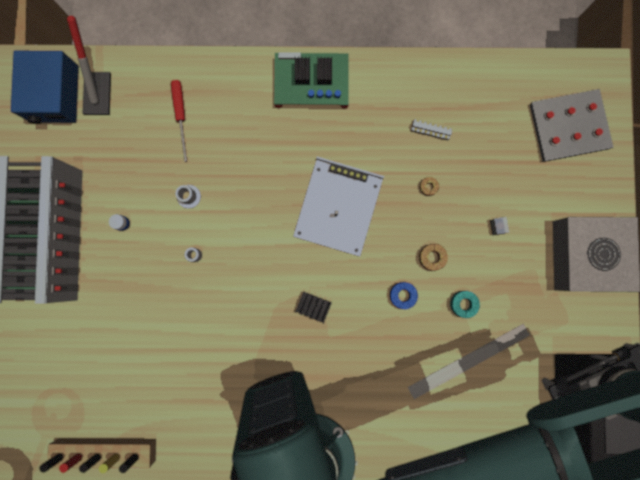

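Run:
```python
import cv2
a=cv2.imread('pics/top1.png');cv2.imwrite('pics/c1.png',cv2.resize(a[230:330,370:490],None,fx=6,fy=6,interpolation=2)[:600,:])
b=cv2.imread('pics/scene1.png');cv2.imwrite('pics/c2.png',cv2.resize(b[180:330,150:350],None,fx=4,fy=4,interpolation=2))
cv2.imwrite('pics/c3.png',cv2.resize(b[180:330,350:500],None,fx=4,fy=4,interpolation=2))
```

```text
(no output)
```

Candidates in the top view are the copper ring at (433,257), the small copper ring at (429,186), the blue ring at (404,295) and the turquoise ring at (465,304). (433,257) is the larger copper one, so it fits the description. For the sleeve there is a flanged one at (187,195) and a plain tube at (192,255), and the flanged one is meant. I'll check the crops next.

View pics/c2.png

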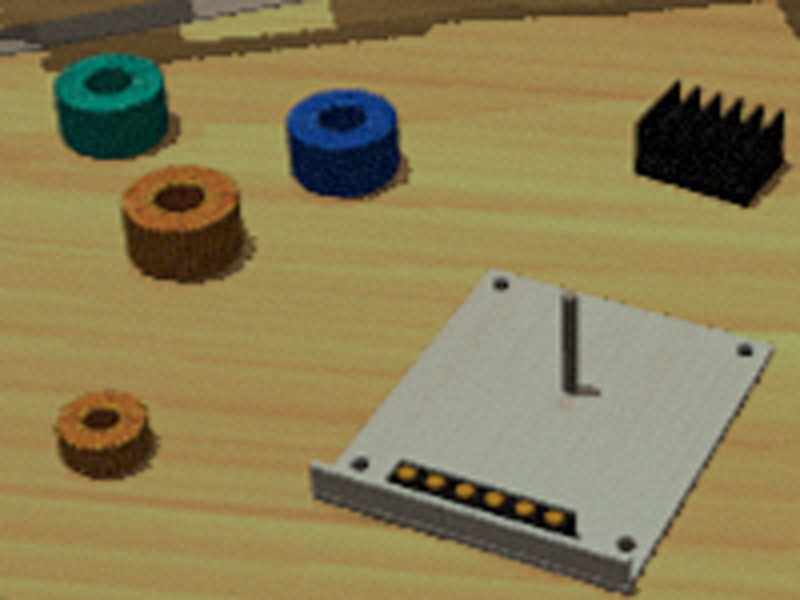

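View pics/c3.png

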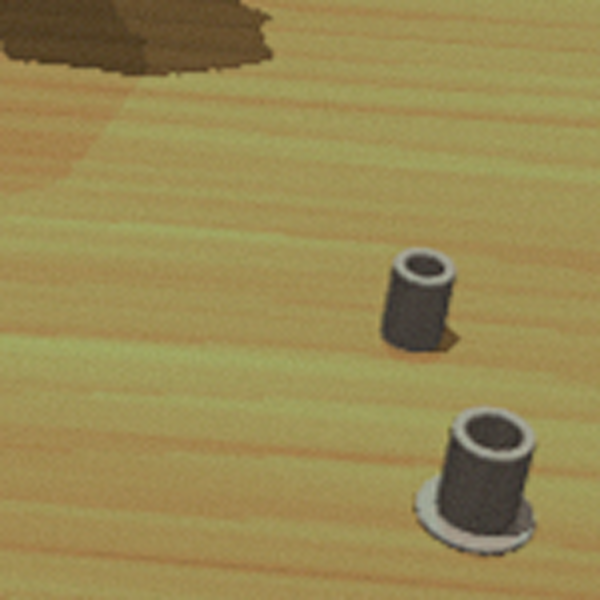

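Run:
```python
from h import *
p=cams.snapshot('top');f=p['frame'];hsv=cv2.cvtColor(f,cv2.COLOR_RGB2HSV)
print(hsv[257,423:444:3],hsv[270,450])
# copper mask near ring
def crop(x,y,w,s,n):
    cv2.imwrite('pics/'+n,cv2.resize(f[y-w:y+w,x-w:x+w,::-1],None,fx=s,fy=s,interpolation=0))
crop(433,257,24,12,'t1.png');crop(187,195,24,12,'s1.png');crop(338,208,50,6,'p1.png')
a=[cv2.imread('pics/'+n) for n in('t1.png','s1.png')];cv2.imwrite('pics/ts.png',cv2.resize(np.hstack(a),(800,400)))
```

```text
[[ 18 117 148]
 [ 19 117 146]
 [ 26  83 154]
 [ 26  78 154]
 [ 19  94 109]
 [ 12 113  63]
 [ 19 122 138]] [ 31  70 156]
```

View pics/ts.png

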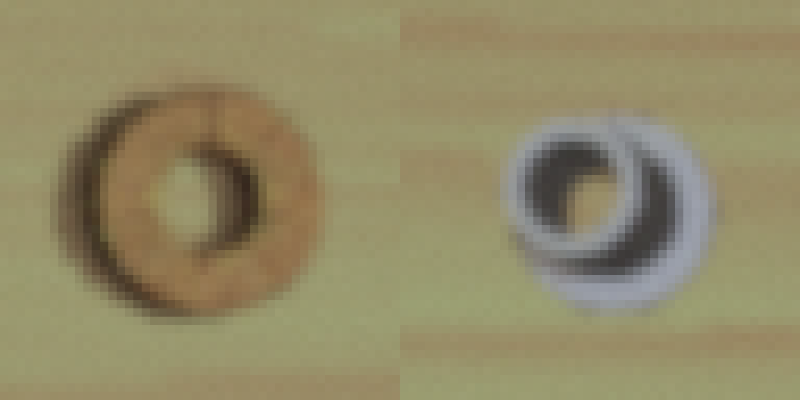

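View pics/p1.png

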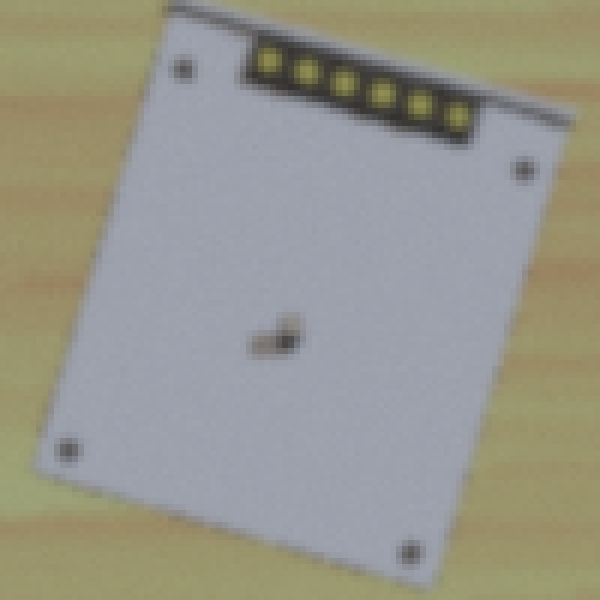

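Run:
```python
from h import *
p=cams.snapshot('top');s=cams.snapshot('scene')
for n,c,uv,z in [('ring',p,(434.0,256.9),.034),('ringS',s,(150+181/4,180+198/4),.034),('slv',p,(183.4,193.1),.052),('slvFl',p,(188.5,196.4),.004),('slvS',s,(350+491/4,180+434/4),.052),('studtop',p,(336.3,211.5),.065),('studfoot',p,(335.3,214.5),.005),('studtopS',s,(150+569/4,180+294/4),.065),('studfootS',s,(150+571/4,180+390/4),.005)]:
    print(n,onz(c,uv,z).round(4))
# plate direction from corners
a=onz(p,(288+180/6,158+68/6),.005);b=onz(p,(288+68/6,158+450/6),.005);print(a,b,np.linalg.norm(a-b),np.degrees(np.arctan2(*(a-b)[[1,0]])))
```

```text
ring [ 0.4514 -0.2756  0.034 ]
ringS [ 0.4572 -0.2769  0.034 ]
slv [0.5887 0.2823 0.052 ]
slvFl [0.5882 0.2821 0.004 ]
slvS [0.5952 0.2781 0.052 ]
studtop [ 0.5483 -0.0567  0.065 ]
studfoot [ 0.5483 -0.0559  0.005 ]
studtopS [ 0.552  -0.0588  0.065 ]
studfootS [ 0.5512 -0.0582  0.005 ]
[ 0.65286347 -0.01550873  0.005     ] [0.50526777 0.02619999 0.005     ] 0.15337571062578245 -15.779636030175938
```

The top and scene cameras agree to about 5 mm. I'll move over the ring with yaw 0, so the jaws lie along y and clear of the blue and turquoise rings, then refine with the wrist camera.

```bash
python3 -m crank '[{"twist":8.3,"grip":1},{"twist":8.3,"grip":1},{"twist":8.3,"grip":1},{"tx":3.7,"ty":-3.7,"grip":1},{"tx":3.7,"ty":-3.7,"grip":1},{"tx":3.7,"ty":-3.7,"grip":1},{"tx":3.7,"ty":-3.7,"grip":1},{"tx":3.7,"ty":-3.7,"grip":1},{"tx":3.6,"ty":-3.6,"grip":1},{"grip":1},{"grip":1}]'
python3 - <<'E'
from h import *
o=get_obs();p=cams.snapshot('wrist');save(p,'w1.png');print(o['tool_pos'],o['ee_rot'],p['hand_eye'])
for r in cams.outline_of(p,'transformer_mid'):
    print(r['conf'],r['centre'],onz(p,r['centre'],.034,o).round(4))
print(proj(p,[.453,-.276,.034],o))
E
```

```text
[ 0.23169189 -0.49883075  0.21652631] [ 3.14147725e+00 -2.53865051e-05  4.34822875e-01] [[-6.51777552e-04 -9.69660823e-01 -2.44453398e-01  7.00154294e-02]
 [ 9.99999759e-01 -6.90139029e-04  7.12748637e-05 -1.16315142e-03]
 [-2.37819274e-04 -2.44453293e-01  9.69661039e-01 -1.69079313e-01]
 [ 0.00000000e+00  0.00000000e+00  0.00000000e+00  1.00000000e+00]]
0.63 [218.4, 32.7] [ 0.3483 -0.3457  0.034 ]
[ 183.12861185 -143.09691825]invalid input at $[0]: expected keys tx, ty, tz, twist, grip
```

View pics/w1.png

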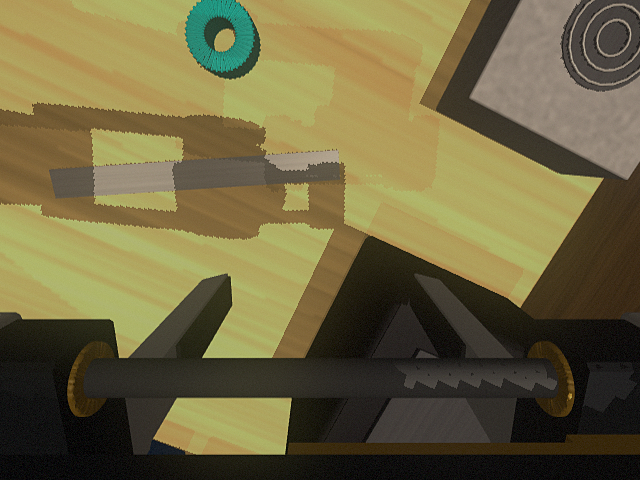

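The picture shows the turquoise ring at (224,38), and the arm has not moved: every row must carry all five keys. I'll resend it, stopping 7 cm short in x so the ring is in the wrist view.

```bash
python3 -m crank '[{"tx":0,"ty":0,"tz":0,"twist":8.3,"grip":1},{"tx":0,"ty":0,"tz":0,"twist":8.3,"grip":1},{"tx":0,"ty":0,"tz":0,"twist":8.3,"grip":1},{"tx":3.2,"ty":-4.4,"tz":0,"twist":0,"grip":1},{"tx":3.2,"ty":-4.4,"tz":0,"twist":0,"grip":1},{"tx":3.2,"ty":-4.4,"tz":0,"twist":0,"grip":1},{"tx":3.2,"ty":-4.4,"tz":0,"twist":0,"grip":1},{"tx":3.2,"ty":-4.6,"tz":0,"twist":0,"grip":1},{"tx":0,"ty":0,"tz":0,"twist":0,"grip":1},{"tx":0,"ty":0,"tz":0,"twist":0,"grip":1}]'
python3 - <<'E'
from h import *
o=get_obs();p=cams.snapshot('wrist');save(p,'w2.png');print(o['tool_pos'],o['ee_rot'],o['joint_positions'])
for r in cams.outline_of(p,'transformer_mid'):
    print(r['conf'],r['centre'],onz(p,r['centre'],.034,o).round(4))
print(proj(p,[.453,-.276,.034],o))
E
```

```text
time: 1.9
tool_pos: [0.3915, -0.2771, 0.2166]
ee_rot: [3.141, 0.0, 0.001]
wrist_force: [-0.4, 0.3, -0.8]
width: 0.094
[ 0.3914636  -0.27709907  0.21657557] [3.14076599e+00 3.05639182e-04 6.46226272e-04] [-7.33681760e-01 -7.07402920e-02  1.52965113e+00 -8.23539976e-04
  1.68235471e+00  8.36376398e-01]
0.92 [250.8, 250.0] [ 0.3654 -0.2068  0.034 ]
0.76 [393.5, 269.0] [ 0.3454 -0.3506  0.034 ]
0.61 [326.6, 171.0] [ 0.4431 -0.2823  0.034 ]
[319.95298035 160.27807285]
```

View pics/w2.png

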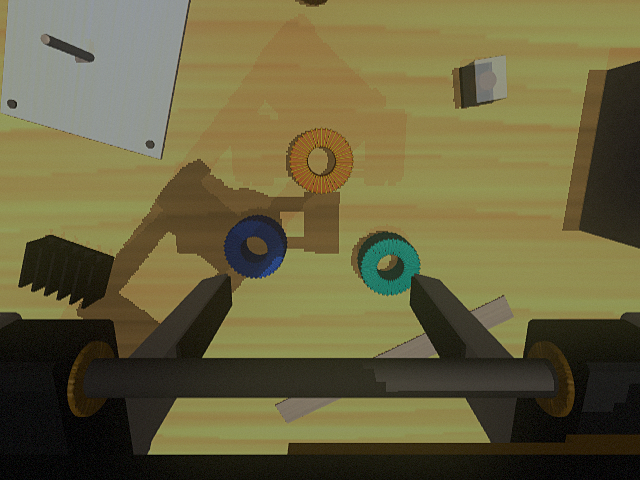

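The copper ring is centred at (320,160), exactly where (0.453,-0.276) projects; blue is at (256,246), turquoise at (388,263). I'll descend now.

```bash
python3 -m crank '[{"tx":6.15,"ty":-0.1,"tz":0,"twist":0,"grip":1},{"tx":0,"ty":0,"tz":6,"twist":0,"grip":1},{"tx":0,"ty":0,"tz":6,"twist":0,"grip":1},{"tx":0,"ty":0,"tz":3,"twist":0,"grip":1},{"tx":0,"ty":0,"tz":0,"twist":0,"grip":1}]'
python3 - <<'E'
from h import *
o=get_obs();p=cams.snapshot('wrist');save(p,'w3.png');print(o['tool_pos'])
print(proj(p,[.453,-.276,.034],o), proj(p,list(o['tool_pos'][:2])+[.034],o))
q=cams.snapshot('wrist')
E
```

```text
time: 2.62
tool_pos: [0.4504, -0.2757, 0.0632]
ee_rot: [-3.137, 0.006, -0.002]
wrist_force: [-0.4, -0.3, 0.5]
width: 0.0938
[ 0.45041086 -0.27569864  0.06316311]
[322.56196562 271.78991434] [322.04485644 276.06385651]
```

View pics/w3.png

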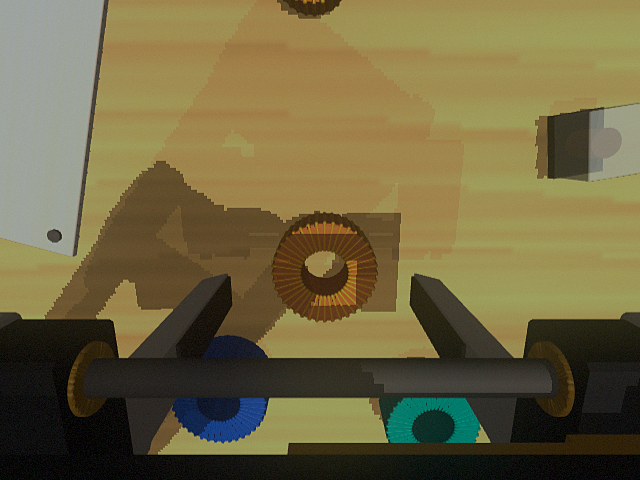

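The ring's top face sits between the jaws at about (325,271), as expected. I'll go down and grip.

```bash
python3 -m crank '[{"tx":0.2,"ty":0,"tz":2.5,"twist":0,"grip":1},{"tx":0,"ty":0,"tz":2,"twist":0,"grip":1},{"tx":0,"ty":0,"tz":0,"twist":0,"grip":1},{"tx":0,"ty":0,"tz":0,"twist":0,"grip":0},{"tx":0,"ty":0,"tz":0,"twist":0,"grip":0},{"tx":0,"ty":0,"tz":0,"twist":0,"grip":0},{"tx":0,"ty":0,"tz":0,"twist":0,"grip":0}]'
```

```text
time: 3.6
tool_pos: [0.4555, -0.2766, 0.0222]
ee_rot: [3.14, -0.001, 0.0]
wrist_force: [-0.3, -1.6, 2.5]
width: 0.0595
```

Gripped with a width of 59.5 mm, as it should be. I'll lift and carry the ring toward the stud, stopping short to look.

```bash
python3 -m crank '[{"tx":0,"ty":0,"tz":-3,"twist":0,"grip":0},{"tx":0,"ty":0,"tz":-5,"twist":0,"grip":0},{"tx":0,"ty":0,"tz":-3,"twist":0,"grip":0},{"tx":0,"ty":-3,"tz":0,"twist":0,"grip":0},{"tx":0,"ty":-5,"tz":0,"twist":0,"grip":0},{"tx":0,"ty":-5,"tz":0,"twist":0,"grip":0},{"tx":0,"ty":-5,"tz":0,"twist":0,"grip":0},{"tx":0,"ty":-4,"tz":0,"twist":0,"grip":0},{"tx":0,"ty":0,"tz":0,"twist":0,"grip":0},{"tx":0,"ty":0,"tz":0,"twist":0,"grip":0}]'
python3 - <<'E'
from h import *
o=get_obs();p=cams.snapshot('wrist');save(p,'w4.png');print(o['tool_pos'],o['width'])
print(proj(p,[.55,-.057,.065],o),proj(p,[.55,-.057,.005],o),proj(p,list(o['tool_pos'][:2])+[o['tool_pos'][2]+.012],o))
E
```

```text
time: 4.85
tool_pos: [0.4547, -0.0559, 0.1308]
ee_rot: [3.141, 0.001, 0.001]
wrist_force: [0.2, -0.2, -3.0]
width: 0.0597
[ 0.45465223 -0.05593127  0.13084332] 0.05970669198474091
[323.46344578 107.70653834] [322.80447003 116.71911476] [322.16698114 305.81363806]
```

View pics/w4.png

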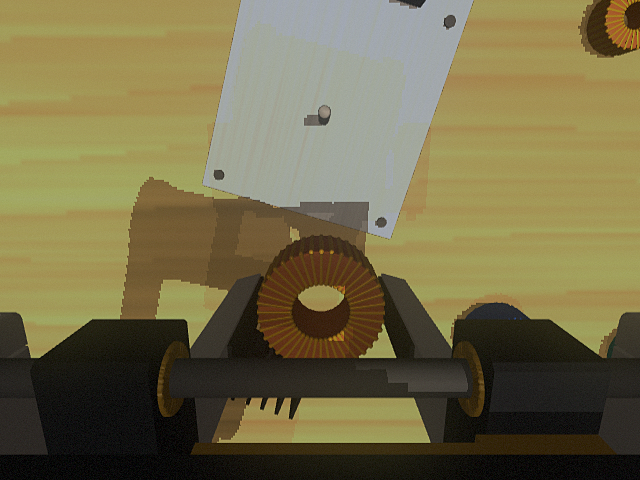

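The stud top is at (325,111), predicted (323.5,108), and the held ring is level at (321,309). I'll move over the stud and down to just above its tip, then check.

```bash
python3 -m crank '[{"tx":3,"ty":0.1,"tz":0,"twist":0,"grip":0},{"tx":4,"ty":0,"tz":0,"twist":0,"grip":0},{"tx":2.5,"ty":0,"tz":0,"twist":0,"grip":0},{"tx":0,"ty":0,"tz":1.5,"twist":0,"grip":0},{"tx":0,"ty":0,"tz":1.5,"twist":0,"grip":0},{"tx":0,"ty":0,"tz":0,"twist":0,"grip":0},{"tx":0,"ty":0,"tz":0,"twist":0,"grip":0}]'
python3 - <<'E'
from h import *
o=get_obs();p=cams.snapshot('wrist');save(p,'w5.png');print(o['tool_pos'],o['width'])
print(proj(p,[.5485,-.0575,.065],o))
save(cams.snapshot('scene'),'s5.png')
a=cv2.imread('pics/s5.png');cv2.imwrite('pics/s5c.png',cv2.resize(a[180:330,190:390],None,fx=4,fy=4))
E
```

```text
time: 5.78
tool_pos: [0.5495, -0.0569, 0.1014]
ee_rot: [3.142, 0.0, -0.0]
wrist_force: [0.3, 0.7, -3.2]
width: 0.0593
[ 0.54945861 -0.05688102  0.10144443] 0.05934760073307577
[322.81788594 273.79347661]
```

View pics/w5.png

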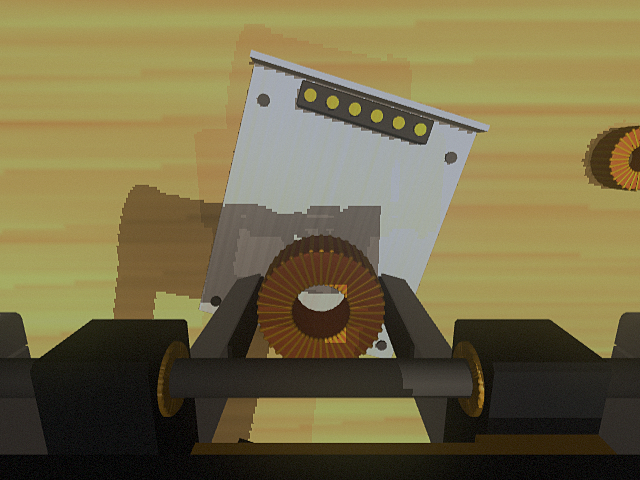

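View pics/s5c.png

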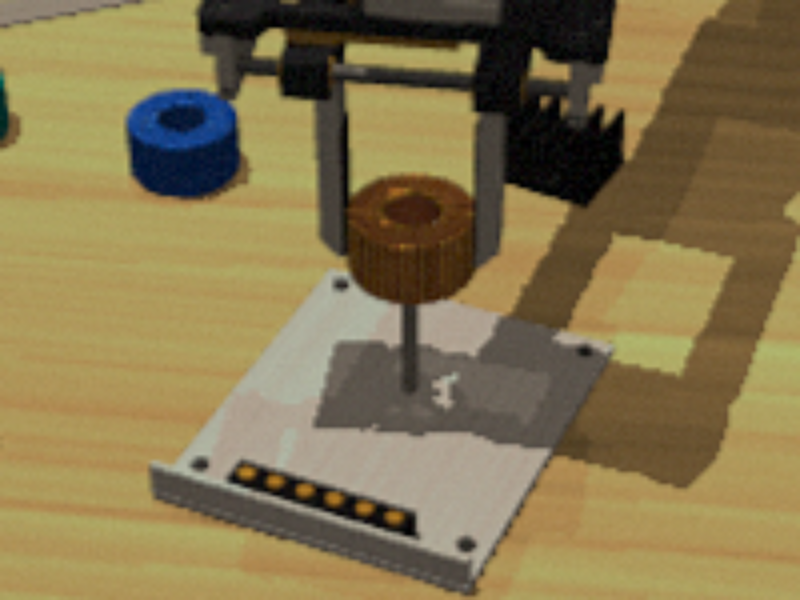

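The stud at crop (409,390) lines up under the ring's axis at (411,210). I'll lower gradually.

```bash
python3 -m crank '[{"tx":0,"ty":0,"tz":1.3,"twist":0,"grip":0},{"tx":0,"ty":0,"tz":1.3,"twist":0,"grip":0},{"tx":0,"ty":0,"tz":1.3,"twist":0,"grip":0},{"tx":0,"ty":0,"tz":1.3,"twist":0,"grip":0},{"tx":0,"ty":0,"tz":1.3,"twist":0,"grip":0},{"tx":0,"ty":0,"tz":0.6,"twist":0,"grip":0},{"tx":0,"ty":0,"tz":0,"twist":0,"grip":0}]'
```

```text
time: 6.75
tool_pos: [0.5498, -0.0567, 0.0298]
ee_rot: [-3.141, 0.001, 0.0]
wrist_force: [-0.6, -0.5, -2.9]
width: 0.0601
```

```bash
python3 -m crank '[{"tx":0,"ty":0,"tz":0.2,"twist":0,"grip":0},{"tx":0,"ty":0,"tz":0.1,"twist":0,"grip":0},{"tx":0,"ty":0,"tz":0,"twist":0,"grip":0}]'
```

```text
time: 7.12
tool_pos: [0.5502, -0.0568, 0.0277]
ee_rot: [3.141, -0.001, 0.0]
wrist_force: [0.2, 0.4, -3.5]
width: 0.0596
```

```bash
python3 -m crank '[{"tx":0,"ty":0,"tz":0.15,"twist":0,"grip":0},{"tx":0,"ty":0,"tz":0,"twist":0,"grip":0}]'
```

```text
time: 7.38
tool_pos: [0.5505, -0.0568, 0.0273]
ee_rot: [3.141, -0.001, 0.0]
wrist_force: [-2.8, -0.3, 4.4]
width: 0.0598
```

It is in contact, with Fz up from -3.5 to +4.4 N. I'll release and rise, then look.

```bash
python3 -m crank '[{"tx":0,"ty":0,"tz":0,"twist":0,"grip":0.85},{"tx":0,"ty":0,"tz":0,"twist":0,"grip":0.85},{"tx":0,"ty":0,"tz":0,"twist":0,"grip":0.85},{"tx":0,"ty":0,"tz":-2,"twist":0,"grip":0.85},{"tx":0,"ty":0,"tz":-5,"twist":0,"grip":0.85},{"tx":0,"ty":0,"tz":-6,"twist":0,"grip":1},{"tx":-3,"ty":0,"tz":-4,"twist":0,"grip":1},{"tx":-3,"ty":0,"tz":-1,"twist":0,"grip":1},{"tx":0,"ty":0,"tz":0,"twist":0,"grip":1},{"tx":0,"ty":0,"tz":0,"twist":0,"grip":1}]'
python3 - <<'E'
from h import *
o=get_obs();p=cams.snapshot('wrist');save(p,'w6.png');print(o['tool_pos'],o['width'])
print(proj(p,[.5485,-.0575,.039],o))
save(cams.snapshot('scene'),'s6.png')
a=cv2.imread('pics/s6.png');cv2.imwrite('pics/s6c.png',cv2.resize(a[180:330,190:390],None,fx=4,fy=4))
E
```

```text
time: 8.62
tool_pos: [0.4903, -0.0568, 0.2052]
ee_rot: [-3.141, 0.0, 0.0]
wrist_force: [-0.1, 0.3, 1.1]
width: 0.0942
[ 0.49029761 -0.05677509  0.20515835] 0.09419959793656568
[322.12148938 164.4714802 ]
```

View pics/w6.png

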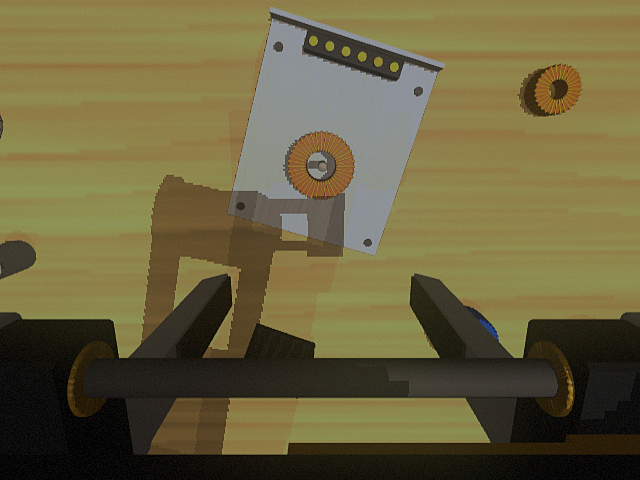

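View pics/s6c.png

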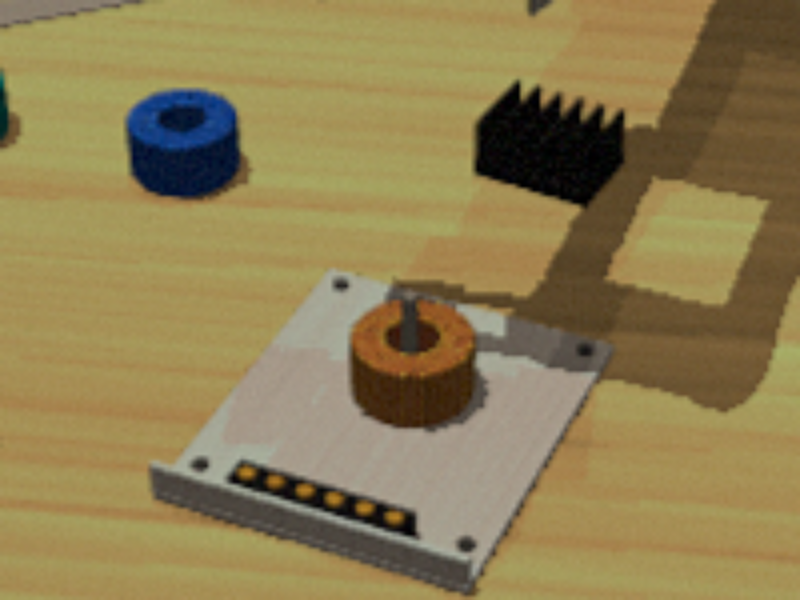

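The transformer is flat and centred: ring at (320,165), stud top at (322,166). Next is the sleeve.

```bash
python3 -m crank '[{"tx":0.5,"ty":-4,"tz":0,"twist":0,"grip":1},{"tx":0.6,"ty":-6,"tz":0,"twist":0,"grip":1},{"tx":0.6,"ty":-6,"tz":0,"twist":0,"grip":1},{"tx":0.6,"ty":-6,"tz":0,"twist":0,"grip":1},{"tx":0.6,"ty":-6,"tz":0,"twist":0,"grip":1},{"tx":0.6,"ty":-5.8,"tz":0,"twist":0,"grip":1},{"tx":0,"ty":0,"tz":0,"twist":0,"grip":1},{"tx":0,"ty":0,"tz":0,"twist":0,"grip":1}]'
python3 - <<'E'
from h import *
o=get_obs();p=cams.snapshot('wrist');save(p,'w7.png');print(o['tool_pos'],o['ee_rot'],o['joint_positions'])
print(proj(p,[.591,.281,.052],o))
E
```

```text
time: 9.72
tool_pos: [0.525, 0.2809, 0.2045]
ee_rot: [3.14, 0.002, 0.001]
wrist_force: [0.1, 0.5, -0.2]
width: 0.0936
[0.5249959  0.28092522 0.20447788] [3.13978636e+00 2.09489065e-03 5.83265969e-04] [ 3.96622712e-01  1.93151721e-01  1.27535592e+00 -8.63089583e-04
  1.67571452e+00  1.96674462e+00]
[320.94890507 155.44656314]
```

View pics/w7.png

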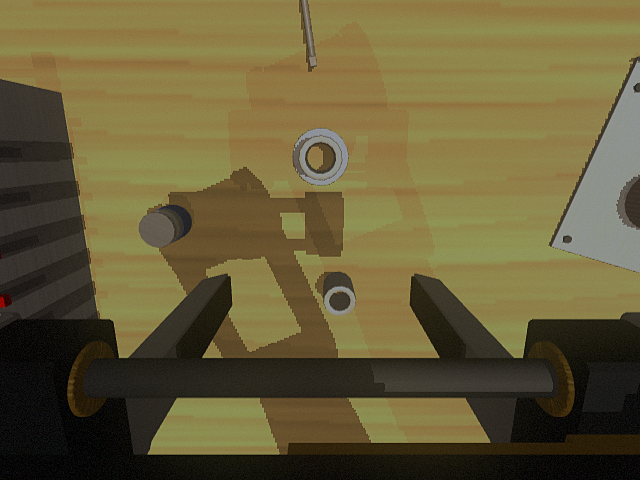

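The flanged sleeve's top is at (321,157), predicted (321,155.4); the plain tube is at (340,300) and clear. I'll descend to TCP z 0.032.

```bash
python3 -m crank '[{"tx":4.5,"ty":0,"tz":0,"twist":0,"grip":1},{"tx":2,"ty":0,"tz":3,"twist":0,"grip":1},{"tx":0,"ty":0,"tz":5,"twist":0,"grip":1},{"tx":0,"ty":0,"tz":4,"twist":0,"grip":1},{"tx":0,"ty":0,"tz":3,"twist":0,"grip":1},{"tx":0,"ty":0,"tz":2.2,"twist":0,"grip":1},{"tx":0,"ty":0,"tz":0,"twist":0,"grip":1},{"tx":0,"ty":0,"tz":0,"twist":0,"grip":1}]'
python3 - <<'E'
from h import *
o=get_obs();p=cams.snapshot('wrist');save(p,'w8.png');print(o['tool_pos'])
print(proj(p,[.5905,.281,.052],o))
E
```

```text
time: 10.78
tool_pos: [0.591, 0.2804, 0.0354]
ee_rot: [-3.141, -0.002, -0.001]
wrist_force: [0.4, 0.2, -0.1]
width: 0.0941
[0.59104176 0.28035431 0.03538669]
[320.75894795 311.01179129]
```

View pics/w8.png

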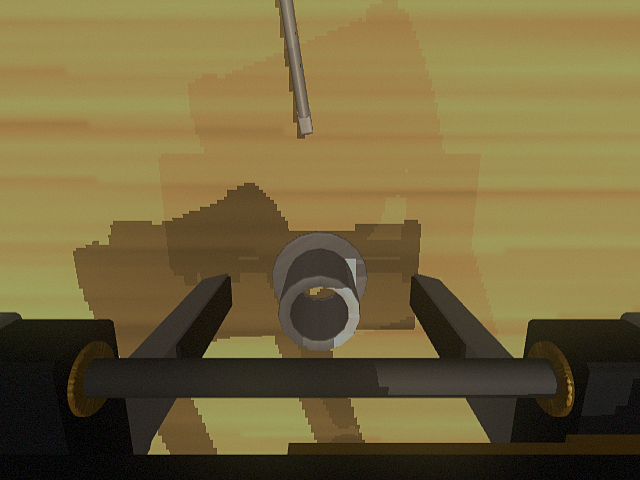

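The sleeve is centred at (319,311), as predicted. I'll grip and lift.

```bash
python3 -m crank '[{"tx":0,"ty":0,"tz":0.3,"twist":0,"grip":1},{"tx":0,"ty":0,"tz":0,"twist":0,"grip":0},{"tx":0,"ty":0,"tz":0,"twist":0,"grip":0},{"tx":0,"ty":0,"tz":0,"twist":0,"grip":0},{"tx":0,"ty":0,"tz":0,"twist":0,"grip":0},{"tx":0,"ty":0,"tz":0,"twist":0,"grip":0}]'
```

```text
time: 11.58
tool_pos: [0.59, 0.2813, 0.0309]
ee_rot: [3.141, -0.0, 0.0]
wrist_force: [0.6, -0.2, -0.0]
width: 0.0475
```

```bash
python3 -m crank '[{"tx":0,"ty":0,"tz":0,"twist":0,"grip":0},{"tx":0,"ty":0,"tz":0,"twist":0,"grip":0},{"tx":0,"ty":0,"tz":0,"twist":0,"grip":0}]'
```

```text
time: 11.95
tool_pos: [0.59, 0.2812, 0.0309]
ee_rot: [3.141, -0.0, 0.0]
wrist_force: [-0.9, -0.8, 0.1]
width: 0.0375
```

```bash
python3 -m crank '[{"tx":0,"ty":0,"tz":-3,"twist":0,"grip":0},{"tx":0,"ty":0,"tz":-5,"twist":0,"grip":0},{"tx":0,"ty":0,"tz":-4,"twist":0,"grip":0},{"tx":-1,"ty":4,"tz":0,"twist":0,"grip":0},{"tx":-2,"ty":5.5,"tz":0,"twist":0,"grip":0},{"tx":-2,"ty":5.5,"tz":0,"twist":0,"grip":0},{"tx":-2,"ty":5.5,"tz":0,"twist":0,"grip":0},{"tx":-2,"ty":5.5,"tz":0,"twist":0,"grip":0},{"tx":-2,"ty":5,"tz":0,"twist":0,"grip":0},{"tx":0,"ty":2.9,"tz":0,"twist":0,"grip":0},{"tx":0,"ty":0,"tz":0,"twist":0,"grip":0},{"tx":0,"ty":0,"tz":0,"twist":0,"grip":0}]'
python3 - <<'E'
from h import *
o=get_obs();p=cams.snapshot('wrist');save(p,'w9.png');print(o['tool_pos'],o['width'])
t=o['tool_pos'];print(proj(p,[.549,-.057,.065],o),proj(p,[t[0],t[1],t[2]+.021],o))
E
```

```text
time: 13.45
tool_pos: [0.4801, -0.0571, 0.1509]
ee_rot: [-3.141, 0.0, 0.0]
wrist_force: [0.1, -0.1, -1.1]
width: 0.0377
[ 0.48007299 -0.05709981  0.1508739 ] 0.03772067293004875
[321.53451359 152.50745202] [322.21753926 314.17513664]
```

View pics/w9.png

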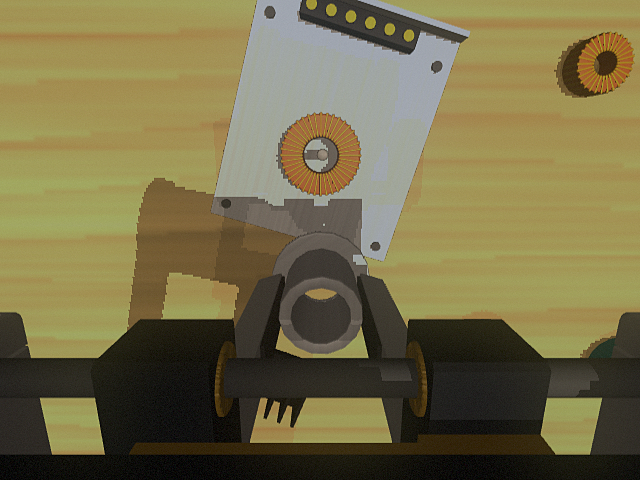

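Stud top at (323,155), sleeve upright at (320,313). I'll move over the stud and verify from the scene camera.

```bash
python3 -m crank '[{"tx":3,"ty":0.05,"tz":0,"twist":0,"grip":0},{"tx":3.8,"ty":0,"tz":0,"twist":0,"grip":0},{"tx":0,"ty":0,"tz":2,"twist":0,"grip":0},{"tx":0,"ty":0,"tz":2,"twist":0,"grip":0},{"tx":0,"ty":0,"tz":0,"twist":0,"grip":0},{"tx":0,"ty":0,"tz":0,"twist":0,"grip":0}]'
python3 - <<'E'
from h import *
save(cams.snapshot('scene'),'s9.png')
a=cv2.imread('pics/s9.png');cv2.imwrite('pics/s9c.png',cv2.resize(a[180:330,190:390],None,fx=4,fy=4))
E
```

```text
time: 14.25
tool_pos: [0.5486, -0.0575, 0.1117]
ee_rot: [3.141, -0.001, 0.002]
wrist_force: [0.2, -0.6, -0.5]
width: 0.0377
```

View pics/s9c.png

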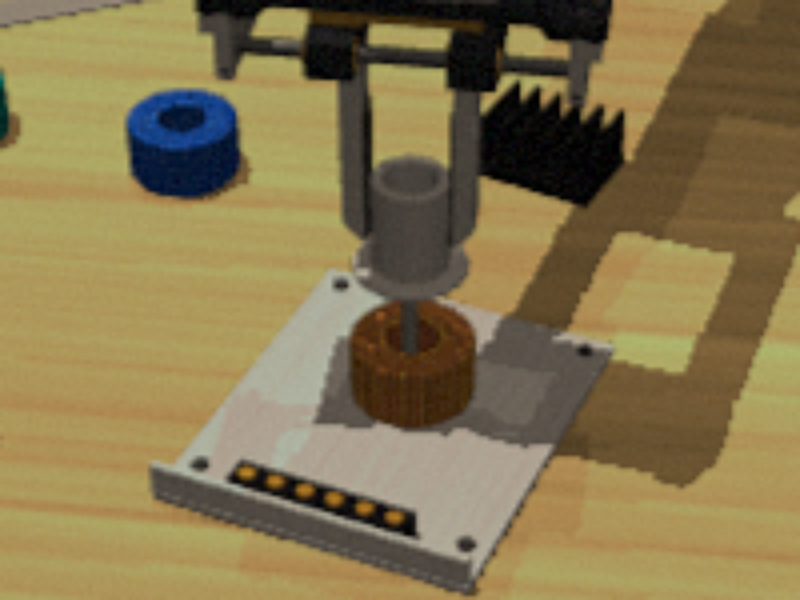

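The sleeve's axis at (410,270) is over the stud at (409,340). I'll lower from 0.112 to about 0.071.

```bash
python3 -m crank '[{"tx":0,"ty":0,"tz":1,"twist":0,"grip":0},{"tx":0,"ty":0,"tz":1,"twist":0,"grip":0},{"tx":0,"ty":0,"tz":1,"twist":0,"grip":0},{"tx":0,"ty":0,"tz":0.8,"twist":0,"grip":0},{"tx":0,"ty":0,"tz":0.2,"twist":0,"grip":0},{"tx":0,"ty":0,"tz":0,"twist":0,"grip":0},{"tx":0,"ty":0,"tz":0,"twist":0,"grip":0}]'
```

```text
time: 15.18
tool_pos: [0.5485, -0.0584, 0.0715]
ee_rot: [3.141, -0.001, 0.0]
wrist_force: [0.4, 0.6, -0.7]
width: 0.0376
```

```bash
python3 -m crank '[{"tx":0,"ty":0,"tz":0.15,"twist":0,"grip":0},{"tx":0,"ty":0,"tz":0,"twist":0,"grip":0}]'; python3 -m crank '[{"tx":0,"ty":0,"tz":0.1,"twist":0,"grip":0},{"tx":0,"ty":0,"tz":0,"twist":0,"grip":0}]'
```

```text
time: 15.42
tool_pos: [0.5485, -0.0584, 0.0699]
ee_rot: [3.141, -0.001, 0.0]
wrist_force: [1.0, -0.5, 0.6]
width: 0.0378
time: 15.68
tool_pos: [0.5486, -0.0584, 0.0698]
ee_rot: [3.141, -0.002, 0.0]
wrist_force: [-1.4, -0.2, 4.1]
width: 0.0374
```

Contact at 0.0698, where 0.070 was expected. I'll release and withdraw.

```bash
python3 -m crank '[{"tx":0,"ty":0,"tz":0,"twist":0,"grip":0.75},{"tx":0,"ty":0,"tz":0,"twist":0,"grip":0.75},{"tx":0,"ty":0,"tz":0,"twist":0,"grip":0.75},{"tx":0,"ty":0,"tz":0,"twist":0,"grip":0.75},{"tx":0,"ty":0,"tz":-2,"twist":0,"grip":0.75},{"tx":0,"ty":0,"tz":-5,"twist":0,"grip":0.75},{"tx":0,"ty":0,"tz":-5,"twist":0,"grip":0.75},{"tx":-4,"ty":0,"tz":-3,"twist":0,"grip":0.75},{"tx":-4,"ty":0,"tz":0,"twist":0,"grip":0.75},{"tx":0,"ty":0,"tz":0,"twist":0,"grip":0.75},{"tx":0,"ty":0,"tz":0,"twist":0,"grip":0.75}]'
python3 - <<'E'
from h import *
o=get_obs();p=cams.snapshot('wrist');save(p,'w10.png');s=cams.snapshot('scene');save(s,'s10.png')
a=cv2.imread('pics/s10.png');cv2.imwrite('pics/s10c.png',cv2.resize(a[180:330,190:390],None,fx=4,fy=4))
print(proj(p,[.5485,-.0575,.091],o))
c=proj(s,[.5515,-.0585,.091]);print((c-[190,180])*4)
E
```

```text
time: 17.05
tool_pos: [0.4684, -0.0583, 0.2183]
ee_rot: [3.142, -0.0, 0.0]
wrist_force: [0.0, 0.5, 0.1]
width: 0.0704
[320.36043657 137.74248481]
[409.6036506  249.46304591]
```

View pics/w10.png

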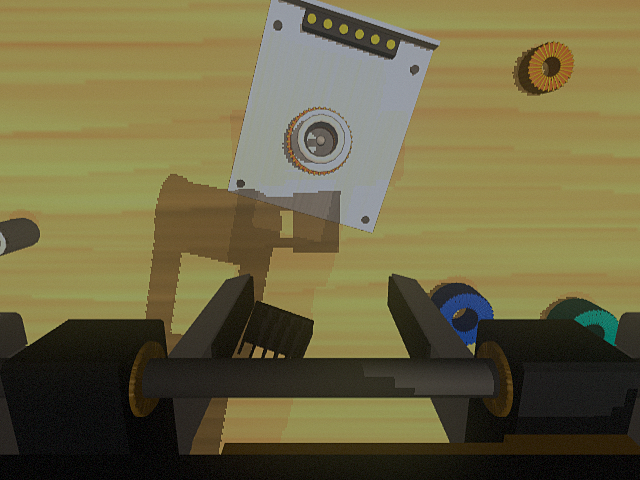

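View pics/s10c.png

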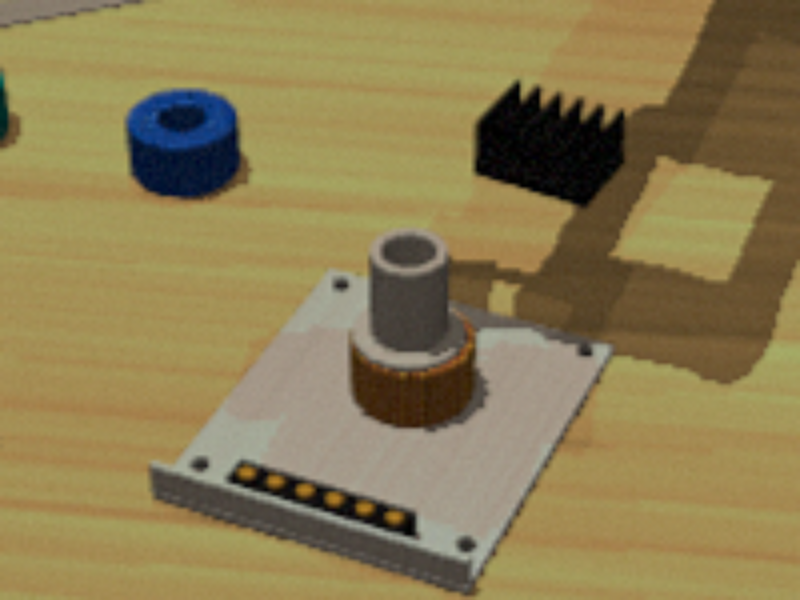

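The sleeve stands upright on the ring. Its rim is at crop (410,252), predicted (410,249), and in the wrist view the stud shows in its bore at (320,140). The gripper is clear, so I'll hand in.

```bash
python3 -c "
from bench import ticket
print(ticket.close_job())"
```

```text
the job is handed in; nothing more can be done
None
```

The large copper ring transformer is on the plate around the stud, and the flanged sleeve stands flange down on top of it around the same stud. I handed the job in at about 17 s of the 61 s allowed; it reported no verdict.

- **Placing:** I lowered both parts in steps of about 1 cm until the wrist force showed contact, about 8 N for the ring and 5 N for the sleeve. I released only then, so neither was dropped.
- **Last checks:** In the wrist view the stud shows inside the sleeve's bore. In the scene view the sleeve is upright, with its rim within about 1 pixel of the seated prediction, and the ring lies flat. Contact came at TCP heights of 27.3 mm and 69.8 mm, against 27 and 70 mm expected. The gripper was well clear and touching nothing.
- **Disagreements:** The top and scene cameras differed by 3–7 mm in x. I averaged them and confirmed with the wrist camera to about 1–2 mm. My first move command was refused because rows must carry all five keys; nothing moved.

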